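# Stand the sample bottle in the chiller

## Robot

A 6-joint arm with a two-finger parallel gripper is mounted at the origin on the work surface. World frame = base frame: x ahead of the robot, y to its left, z up, the work surface at z = 0. Lengths are in m, angles in rad, forces in N, time in s.
With the tool pointing down it reaches from about 0.35 to 0.725 m from the base axis. Payload 4.3 kg.
Tool frame: the origin (TCP) lies midway between the tips of the shut fingers; the grasp point (between the pads) lies env.grip_depth behind it (env.grip_depth is the distance from the TCP to the grasp point, in m); z points along the fingers, y is the line along which they close (so a half turn about z gives the same grasp; the last joint's range is limited). The gripper opens to 85 mm and grips with 20 to 120 N. Pads are 22 mm wide; open, the fingers measure 114 mm over their backs; the gripper's body (76 mm by 85 mm) begins 54 mm behind the grasp point. The pads swing forward as they close: fully open they stand 13 mm farther back than shut.
Start: joints at [-1.212, 0.377, 0.081, 1.274, 0, 1.46], TCP at [0.26, -0.513, 0.231] pointing down, gripper open.
Joint ranges: [-2.72, 2.72], [-0.84, 1.66], [-1.02, 1.22], [-1.77, 2.12], [-1.37, 1.28], [-3.14, 3.14]. Speed limits (rad/s): [2.57, 2.57, 3.14, 3.14, 3.14, 3.14].

## Interface

Orientations are given as a rotation vector (axis times angle).
In Python, from bench import sensors, optics, hand_in, env gives the robot as it stands.
- The arm moves only by the tool arm_command, never from a script. Its argument "commands" is a list of rows, each a list of 2 entries, a list of its own where there are three numbers: the shift along the tool's x, y, z in m, then the turn, a rotation vector about the tool's x, y, z in degrees. In form: [[[x, y, z], [ax, ay, az]], ...]. A call has 1 to 10 rows; each row is the pose to reach, as a shift and turn from the pose commanded when the call began, along the tool's axes at that moment; what a row does not reach only later rows make up. A row lasts 1/12 s, in which the tool goes at most 41.7 mm and 7.16 degrees, less where a joint would pass 70% of its speed; a pose out of reach is approached as far as the arm can. A call with a gripper value outside its range is refused whole. "grip" is the opening, from 0 (shut) to 1 (fully open), set as the call begins (left out, the last holds). The fingers move at their own pace and stop on an object; "newtons" is the grip in N (left out, the last holds). Time passes only in rows, so rows that repeat a pose let the fingers close. It gives the time, the measured TCP pose, the force, the opening and the grip force at its end, in the units of the state.
- sensors.get_state(): the state, without advancing time (a new reading comes with each control period).
- optics.grab_frame(name): name is "scene" or "top" or "wrist"; returns the picture (480x640x3 uint8, red, green, blue); there is no depth.
- optics.camera_params(name): a dict with "camera_matrix" (3x3 intrinsics, pixels), "rvec" (rotation vector, rad) and "tvec" (3), from world to camera coordinates, as OpenCV has them. Camera axes: x right, y down, z forward; pixel columns grow to the right and rows downward; lengths in m; the calibration is good to about 2 mm. A picture is of the moment at which its call begins: read the wrist's pose just before it. camera_params takes no time and is no camera call; for the wrist camera it gives the pose at the moment of the call.
- hand_in(): hands the job in; it is judged then, once.
The state is a dict: "time": time; "joint_positions": joint angles; "qvel": joint speeds; "joint_torque": joint torques, N m; "ee_pos": TCP position; "tool_rot": TCP orientation; "wrist_force": force on the tool from outside, world axes, zero at the start; "moment": the same for the moment, N m; "grip_width": opening from 0.0 (shut) to 1.0 (fully open); "gripper_force": force on a finger pad.
Only numpy, scipy, OpenCV 4.12 (cv2) and the standard library are available. Lean on these libraries where they do the work, as an engineer would, in place of code of your own. Each camera call takes 0.05 s, during which the arm holds its last target. There are 200 camera calls.

## Task

Take the tall slim sample bottle and push it straight down through the sprung dust flap of the chiller until it stands upright on the floor of the well, the flap leaning against it, then let go. Set it down fully home; do not let it drop.

Things in the scene. Friction and masses are not known exactly. Their poses are not given: they have to be found in the camera images.
- bottle_mid (a point): Tall slim bottle: white plastic, blue screw cap, a plain cylinder 40 mm wide, 136 mm tall, 140 to 240 g, loose, upright on the table. Not the short bottle (40 wide, 80 tall) or squat jar (62 wide, 76 tall); the three swap places. This point: its centre, 68 mm above its underside; z up its axis. Home, only its top 58 mm stand above the chiller: grip it there to keep the fingers out of the well.
- well (a point): Centre of the well's mouth in the chiller's flat top, 90 mm above the table. Chiller: white box, 200 x 170 mm, fixed. Mouth 72 x 72 mm, shut by an aluminium flap; well equally wide, upright walls, flat floor 78 mm below this point. x: towards the flap's hinge side (away from the dark panel on the chiller's front); y: along the hinge; z: up. The open flap hangs at +x, taking 4 mm of the width.
- flap (a joint): Flap angle, rad: 0 shut (level, 1.5 mm below the chiller's top), growing as its free edge swings down into the well, 1.5 at most. A light spring (0.04 to 0.055 N m) always shuts it; the bottle opens it with 2 to 4 N from above. 68 mm from hinge to free edge, 66 mm wide, 3 mm thick. It leans at 1.1 to 1.5 against the bottle when that is home.
Mind the look-alikes: they are no part of the job. Leave any green or turquoise look-alike of the part that bears bottle_mid alone.

How it is judged:
On the way:
1. the gripper, holding the bottle, pushes the flap open with it (value of joint flap above 0.4 rad and contact force between the fingers and bottle above 1 N and horizontal distance between bottle_mid and well below 0.04 m), for 0.1 s.
At the end, for the whole second after the job is handed in: The tall bottle stands at rest on the floor of the well (centre at least 5 mm below the chiller's top face; 10 mm when fully home), within 30 mm of the well's axis, within 10 degrees of upright, let go, and holds the flap open by at least 0.9 rad (z of bottle_mid in the frame of well below -0.005 m and horizontal distance between bottle_mid and well below 0.03 m and angle between bottle_mid's own z axis and vertical below 0.17 rad and value of joint flap above 0.9 rad and linear speed of bottle below 0.02 m/s); the robot touches nothing.
It fails at once if the bottle is dropped or thrown (moves faster than 0.5 m/s with no finger on it) (contact force between the fingers and bottle below 0.1 N and linear speed of bottle above 0.5 m/s).
It also fails if it takes over 35 s, if anything falls off the work surface, if the arm or the gripper's body presses on something with over 40 N, if the wrist force passes 120 N, or if a joint passes its speed limit or range.

## Working session

There is one attempt and no reset: what is moved stays moved. The work goes in short steps, Python scripts to look and compute and a tool call to move; the robot and the scene stay as the last step left them, time stands still between calls to the robot, and variables do not carry over. Pictures are saved under pics/ and viewed, at most 10 in all, crops included, and the job is handed in when it is done.

Besides the shell and the picture viewer there is one more tool, called after "Emit:" as a command line: name --argument value ..., lists and objects as JSON in quotes. arm_command: Moves the arm, as the interface text tells. Its arguments: {"type":"object","properties":{"commands":{"type":"array","items":{"type":"array"}},"grip":{"type":"number"},"newtons":{"type":"number"}},"required":["commands"]}

```bash
mkdir -p pics; python3 - <<'E'
from bench import sensors, optics, env
import cv2,numpy as np
s=sensors.get_state()
for k in("time","ee_pos","tool_rot","grip_width"):print(k,s[k])
print(env.grip_depth)
for n in("scene","top"):
    im=optics.grab_frame(n); cv2.imwrite(f"pics/{n}0.png",im[:,:,::-1])
    p=optics.camera_params(n); print(n,p)
E
```

```text
time 0.0
ee_pos [ 0.25957001 -0.51238203  0.23037054]
tool_rot [-3.05379957e+00 -7.29128267e-01  4.01778294e-04]
grip_width 1.003765949467457
0.0187
scene {'camera_matrix': array([[437.1636739 ,   0.        , 319.81620896],
       [  0.        , 437.1636739 , 241.63450237],
       [  0.        ,   0.        ,   1.        ]]), 'rvec': array([ 1.35806211,  1.97594536, -1.00676853]), 'tvec': array([ 0.14313632, -0.22050791,  1.16640022])}
top {'camera_matrix': array([[534.83038076,   0.        , 325.2967073 ],
       [  0.        , 534.83038076, 242.20531444],
       [  0.        ,   0.        ,   1.        ]]), 'rvec': array([ 2.18300458, -2.13632589,  0.11494825]), 'tvec': array([0.02301902, 0.51189475, 0.99470091])}
```

View pics/scene0.png

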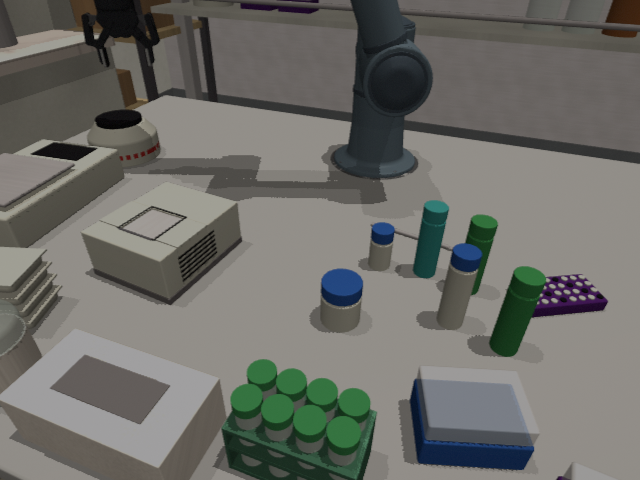

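View pics/top0.png

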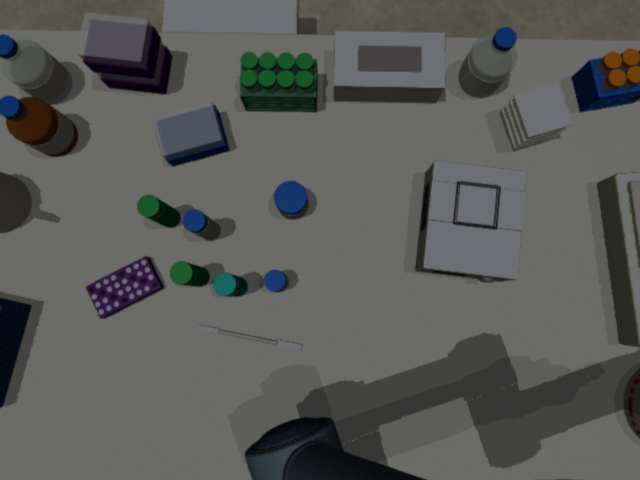

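The scene view shows four tall bottles: white with a blue cap at (461,285), turquoise at (430,240), and green at (478,255) and (515,312). The short bottle is at (381,246) and the jar at (341,300). Only (461,285), at top (195,221), is white, tall and blue-capped. The chiller is at scene (165,240), top (475,220), with its dark panel on the left side in the top view. I'll confirm this in an enlarged crop.

```bash
python3 - <<'E'
import cv2,numpy as np
t=cv2.imread("pics/top0.png"); s=cv2.imread("pics/scene0.png")
a=cv2.resize(t[180:310,120:250],(400,400),interpolation=cv2.INTER_CUBIC)
b=cv2.resize(t[155:285,410:540],(400,400),interpolation=cv2.INTER_CUBIC)
im=cv2.convertScaleAbs(np.hstack([a,b]),alpha=1.6)
c=cv2.resize(s[190:365,360:560],(229,200),interpolation=cv2.INTER_CUBIC)
d=cv2.resize(s[180:300,80:250],(283,200),interpolation=cv2.INTER_CUBIC)
low=np.zeros((200,800,3),np.uint8); low[:,:229]=c; low[:,300:583]=d
cv2.imwrite("pics/crop0.png",np.vstack([im,low]))
E
cat > h.py <<'E'
import numpy as np,cv2
from bench import optics
def cam(n):
    p=optics.camera_params(n); R=cv2.Rodrigues(p['rvec'])[0]; return p['camera_matrix'],R,np.array(p['tvec']).ravel()
def at(n,u,v,z,c=None):
    K,R,t=c or cam(n); d=R.T@np.linalg.inv(K)@[u,v,1]; o=-R.T@t
    return o+d*(z-o[2])/d[2]
def proj(n,P,c=None):
    K,R,t=c or cam(n); q=K@(R@np.array(P)+t); return q[:2]/q[2]
E
```

```text
(no output)
```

View pics/crop0.png

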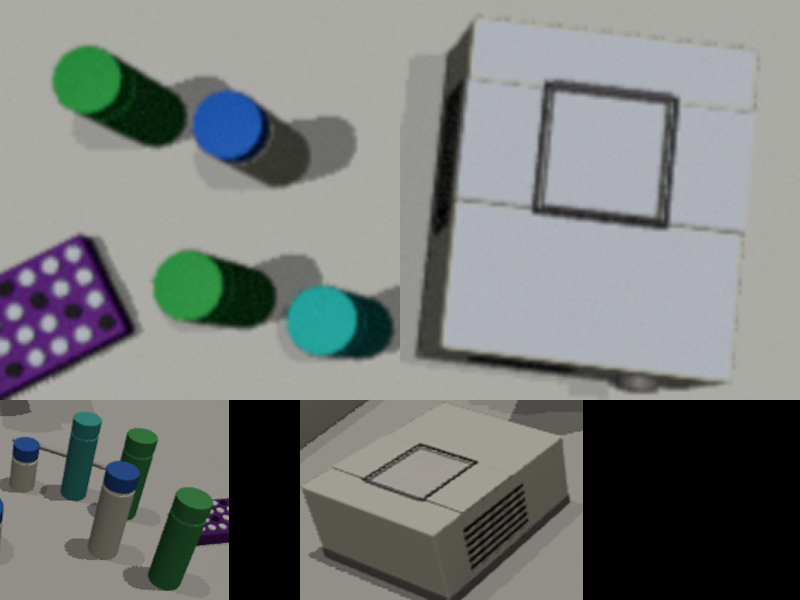

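The crop confirms it. The white bottle with the blue cap (crop 229,125) is the target, with greens at (87,80) and (188,286) and turquoise at (322,321). The mouth frame's outer corners are (546,82), (678,97), (667,227) and (535,212). The dark panel is on the left, so well +x points right in the image.

```bash
python3 - <<'E'
from h import *
from bench import sensors
k=400/130
L=lambda x,y:(120+x/k-.5+.5/k,180+y/k)
Rr=lambda x,y:(410+(x-400)/k,155+y/k)
for n,p in dict(bottle=(229,125),g1=(87,80),g2=(188,286),tq=(322,321)).items(): print(n,at("top",*L(*p),.136).round(4))
print("bottle scene cap top",at("scene",463.5,255,.136).round(4))
F=[at("top",*Rr(*p),.09) for p in((546,82),(678,97),(667,227),(535,212))]
F=np.array(F);print(F.round(4),F.mean(0).round(4),[np.linalg.norm(F[i]-F[i-1]).round(4) for i in range(4)])
C=np.array([at("top",*Rr(*p),.09) for p in((476,17),(756,52),(730,380),(443,348))])
print(C.round(4),[np.linalg.norm(C[i]-C[i-1]).round(4) for i in range(4)])
w=F.mean(0);x=(C[1]-C[0])+(C[2]-C[3]);print("x dir deg",np.degrees(np.arctan2(x[1],x[0])))
S=np.array([at("scene",80+(u-300)/1.665,180+(v-400)/1.667,.09) for u,v in((418,444),(478,461),(426,500),(365,480))]);print("scene well",S.round(4),S.mean(0))
s=sensors.get_state();print(cv2.Rodrigues(np.array(s['tool_rot']))[0].round(3))
E
```

```text
bottle [0.5317 0.2601 0.136 ]
g1 [0.5556 0.3413 0.136 ]
g2 [0.4411 0.2784 0.136 ]
tq [0.4234 0.2032 0.136 ]
bottle scene cap top [0.5468 0.2589 0.136 ]
[[ 0.6204 -0.2045  0.09  ]
 [ 0.613  -0.2823  0.09  ]
 [ 0.5353 -0.2747  0.09  ]
 [ 0.5425 -0.1976  0.09  ]] [ 0.5778 -0.2398  0.09  ] [np.float64(0.0782), np.float64(0.0782), np.float64(0.0781), np.float64(0.0775)]
[[ 0.659  -0.1632  0.09  ]
 [ 0.6411 -0.3289  0.09  ]
 [ 0.4465 -0.3099  0.09  ]
 [ 0.4615 -0.1438  0.09  ]] [np.float64(0.1984), np.float64(0.1666), np.float64(0.1955), np.float64(0.1667)]
x dir deg -95.65499738881505
scene well [[ 0.5395 -0.2727  0.09  ]
 [ 0.5445 -0.1942  0.09  ]
 [ 0.6217 -0.1994  0.09  ]
 [ 0.6157 -0.2764  0.09  ]] [ 0.58033862 -0.23570074  0.09      ]
[[ 0.892  0.452 -0.001]
 [ 0.452 -0.892  0.002]
 [ 0.    -0.002 -1.   ]]
```

Emit:
arm_command --commands '[[[0.02,-0.019,0],[0,0,-6]],[[0.04,-0.038,0],[0,0,-12]],[[0.06,-0.057,0],[0,0,-18]],[[0.08,-0.076,0],[0,0,-24]],[[0.1,-0.095,0],[0,0,-30]],[[0.12,-0.113,0],[0,0,-36]],[[0.14,-0.132,0],[0,0,-42]],[[0.16,-0.151,0],[0,0,-48]],[[0.18,-0.17,0],[0,0,-54]],[[0.197,-0.189,0],[0,0,-60]]]' --grip 1

```text
time: 0.93
ee_pos: [0.3503, -0.2537, 0.2309]
tool_rot: [-2.275, -2.165, -0.0]
wrist_force: [0.2, 0.1, 0.7]
grip_width: 0.998
gripper_force: 0.0
```

Emit:
arm_command --commands '[[[0.026,0.008,0],[0,0,-6]],[[0.052,0.015,0],[0,0,-12]],[[0.079,0.023,0],[0,0,-18]],[[0.105,0.031,0],[0,0,-24]],[[0.131,0.038,0],[0,0,-30]],[[0.157,0.046,0],[0,0,-36]],[[0.183,0.054,0],[0,0,-42]],[[0.21,0.061,0],[0,0,-48]],[[0.236,0.069,0],[0,0,-54]],[[0.262,0.077,0],[0,0,-60]]]'

```text
time: 1.77
ee_pos: [0.4412, 0.0035, 0.231]
tool_rot: [-0.888, -3.013, 0.0]
wrist_force: [0.8, -0.6, 1.3]
grip_width: 1.002
gripper_force: 0.0
```

Emit:
arm_command --commands '[[[0.006,0.026,0],[0,0,-6]],[[0.013,0.053,0],[0,0,-12]],[[0.019,0.08,0],[0,0,-18]],[[0.026,0.106,0],[0,0,-24]],[[0.032,0.133,0],[0,0,-30]],[[0.039,0.159,0],[0,0,-36]],[[0.045,0.186,0],[0,0,-42]],[[0.052,0.212,0],[0,0,-48]],[[0.058,0.24,0],[0,0,-54]],[[0.065,0.265,0],[0,0,-60]]]'

```text
time: 2.6
ee_pos: [0.532, 0.2609, 0.2306]
tool_rot: [0.738, -3.053, 0.0]
wrist_force: [0.2, -0.7, 0.1]
grip_width: 0.999
gripper_force: 0.0
```

```bash
python3 - <<'E'
from h import *
from bench import sensors
s=sensors.get_state();print(s['time'],s['ee_pos'],s['joint_positions']);print(cv2.Rodrigues(np.array(s['tool_rot']))[0].round(3))
c=cam("wrist");im=optics.grab_frame("wrist");cv2.imwrite("pics/w1.png",im[:,:,::-1])
np.savez("w1.npz",*c)
print("expected cap px",proj("wrist",[.5317,.2601,.136],c), proj("wrist",[.5517,.2601,.136],c))
E
```

```text
2.6 [0.53195142 0.26088014 0.2306173 ] [ 3.48945721e-01  4.15033723e-01  1.35559347e-01  1.29219367e+00
 -6.49818610e-05 -1.25336146e-01]
[[-0.89  -0.457 -0.001]
 [-0.457  0.89  -0.   ]
 [ 0.001  0.    -1.   ]]
expected cap px [317.58721768 245.94849726] [303.85015185 271.23324017]
```

View pics/w1.png

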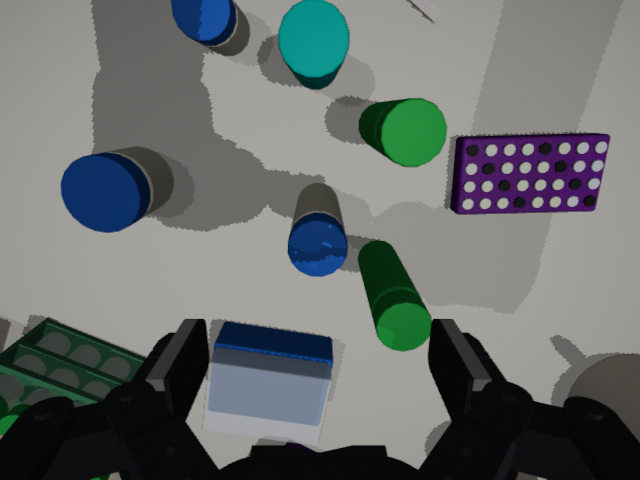

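The cap centre is at (317,246), exactly where the calibration predicts it (318,246), so the bottle is at (0.532, 0.260). The fingers clear the green bottle at (403,325). I'll descend and grip.

Emit:
arm_command --commands '[[[0,0,0.015],[0,0,0]],[[0,0,0.035],[0,0,0]],[[0,0,0.055],[0,0,0]],[[0,0,0.075],[0,0,0]],[[0,0,0.095],[0,0,0]],[[0,0,0.11],[0,0,0]],[[0,0,0.125],[0,0,0]],[[0,0,0.135],[0,0,0]],[[0,0,0.141],[0,0,0]],[[0,0,0.141],[0,0,0]]]'

```text
time: 3.48
ee_pos: [0.5307, 0.2589, 0.0888]
tool_rot: [0.729, -3.053, 0.001]
wrist_force: [0.0, 0.3, 0.6]
grip_width: 1.003
gripper_force: 0.0
```

Emit:
arm_command --commands '[[[0,0,0],[0,0,0]],[[0,0,0],[0,0,0]],[[0,0,0],[0,0,0]],[[0,0,0],[0,0,0]],[[0,0,0],[0,0,0]],[[0,0,0],[0,0,0]],[[0,0,0],[0,0,0]],[[0,0,0],[0,0,0]],[[0,0,0],[0,0,0]],[[0,0,0],[0,0,0]]]' --grip 0 --newtons 40

```text
time: 4.32
ee_pos: [0.5326, 0.2599, 0.0914]
tool_rot: [-0.729, 3.054, 0.001]
wrist_force: [-1.3, 0.1, 6.2]
grip_width: 0.456
gripper_force: 40.5
```

Emit:
arm_command --commands '[[[0,0,-0.006],[0,0,0]],[[0,0,-0.018],[0,0,0]],[[0,0,-0.035],[0,0,0]],[[0,0,-0.055],[0,0,0]],[[0,0,-0.075],[0,0,0]],[[0,0,-0.095],[0,0,0]],[[0,0,-0.112],[0,0,0]],[[0,0,-0.126],[0,0,0]],[[0,0,-0.136],[0,0,0]],[[0,0,-0.14],[0,0,0]]]'

```text
time: 5.15
ee_pos: [0.5323, 0.2595, 0.2317]
tool_rot: [-0.729, 3.054, -0.0]
wrist_force: [0.6, -0.1, -1.4]
grip_width: 0.459
gripper_force: 40.4
```

Emit:
arm_command --commands '[[[0.003,-0.008,0],[0,0,0]],[[0.009,-0.024,0],[0,0,0]],[[0.018,-0.046,0],[0,0,0]],[[0.029,-0.073,0],[0,0,0]],[[0.039,-0.1,0],[0,0,0]],[[0.05,-0.127,0],[0,0,0]],[[0.06,-0.154,0],[0,0,0]],[[0.071,-0.181,0],[0,0,0]],[[0.081,-0.207,0],[0,0,0]],[[0.091,-0.232,0],[0,0,0]]]'

```text
time: 5.98
ee_pos: [0.5543, 0.0092, 0.2288]
tool_rot: [0.728, -3.053, -0.0]
wrist_force: [1.0, -0.1, -1.4]
grip_width: 0.453
gripper_force: 40.5
```

Emit:
arm_command --commands '[[[0.01,-0.026,0],[0,0,0]],[[0.02,-0.052,0],[0,0,0]],[[0.031,-0.079,0],[0,0,0]],[[0.042,-0.106,0],[0,0,0]],[[0.052,-0.133,0],[0,0,0]],[[0.063,-0.16,0],[0,0,0]],[[0.073,-0.186,0],[0,0,0]],[[0.082,-0.208,0],[0,0,0]],[[0.088,-0.224,0],[0,0,0]],[[0.09,-0.23,0],[0,0,0]]]'

```text
time: 6.82
ee_pos: [0.5779, -0.2375, 0.2284]
tool_rot: [0.724, -3.054, -0.001]
wrist_force: [-0.3, 0.2, -1.7]
grip_width: 0.454
gripper_force: 40.6
```

Emit:
arm_command --commands '[[[0,0,0],[0,0,0]],[[0,0,0],[0,0,0]],[[0,0,0],[0,0,0]]]'

```text
time: 7.07
ee_pos: [0.5787, -0.2332, 0.2299]
tool_rot: [0.731, -3.055, -0.002]
wrist_force: [-0.4, -0.2, -1.2]
grip_width: 0.461
gripper_force: 40.6
```

```bash
python3 - <<'E'
from h import *
from bench import sensors
s=sensors.get_state();print(s['time'],s['ee_pos'],s['joint_positions'].round(3) if hasattr(s['joint_positions'],'round') else '')
p=np.array(s['ee_pos']);
a=optics.grab_frame("scene");b=optics.grab_frame("wrist")
c=cv2.resize(a[60:300,60:300],(480,480),interpolation=cv2.INTER_CUBIC)
w=cv2.resize(b,(320,240));m=np.zeros((480,800,3),np.uint8);m[:,:480]=c;m[:240,480:]=w
cv2.imwrite("pics/s2.png",m[:,:,::-1])
for z in(.14,.09): print(proj("scene",[*p[:2],p[2]-.0914] if z>.1 else [.579,-.238,.09]))
E
```

```text
7.0667 [ 0.57873059 -0.23322458  0.22988207] [-0.485  0.484  0.241  1.329  0.    -0.955]
[149.20716653 196.80274856]
[152.79827377 221.52618132]
```

View pics/s2.png

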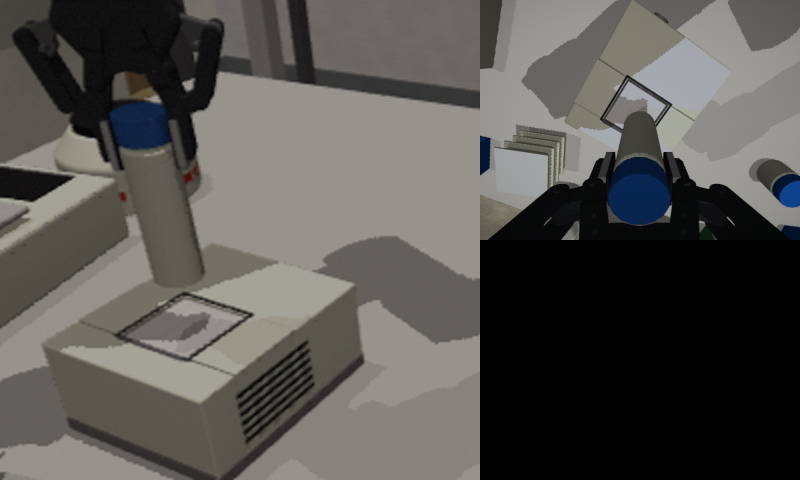

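The scene crop shows the bottle's underside at (178,275), i.e. px (149,197), where it was predicted. The mouth centre is at crop (185,325), i.e. px (152.5,222.7), within about 2 mm of prediction. The bottle is lined up about 5 mm off centre, away from the hinge. Descending.

Emit:
arm_command --commands '[[[0,0,0.005],[0,0,0]],[[0,0,0.013],[0,0,0]],[[0,0,0.022],[0,0,0]],[[0,0,0.031],[0,0,0]],[[0,0,0.039],[0,0,0]],[[0,0,0.046],[0,0,0]],[[0,0,0.053],[0,0,0]],[[0,0,0.06],[0,0,0]],[[0,0,0.067],[0,0,0]],[[0,0,0.074],[0,0,0]]]'

```text
time: 8.0
ee_pos: [0.5791, -0.2347, 0.1559]
tool_rot: [0.729, -3.056, 0.001]
wrist_force: [-1.0, -0.3, -0.3]
grip_width: 0.456
gripper_force: 40.8
```

Emit:
arm_command --commands '[[[0,0,0.005],[0,0,0]],[[0,0,0.01],[0,0,0]],[[0,0,0.015],[0,0,0]],[[0,0,0.02],[0,0,0]],[[0,0,0.025],[0,0,0]],[[0,0,0.03],[0,0,0]],[[0,0,0.035],[0,0,0]],[[0,0,0.04],[0,0,0]],[[0,0,0.044],[0,0,0]],[[0,0,0.047],[0,0,0]]]'

```text
time: 8.83
ee_pos: [0.5789, -0.2344, 0.1086]
tool_rot: [0.73, -3.055, -0.0]
wrist_force: [-0.1, -0.1, -1.9]
grip_width: 0.46
gripper_force: 40.8
```

Emit:
arm_command --commands '[[[0,0,0.001],[0,0,0]],[[0,0,0.002],[0,0,0]],[[0,0,0.003],[0,0,0]],[[0,0,0.003],[0,0,0]]]'

```text
time: 9.17
ee_pos: [0.5792, -0.2345, 0.1063]
tool_rot: [-0.73, 3.056, -0.0]
wrist_force: [-0.5, -0.1, -2.2]
grip_width: 0.457
gripper_force: 40.7
```

Floor contact should come about 3 mm lower, so I'll continue in small steps.

Emit:
arm_command --commands '[[[0,0,0.0005],[0,0,0]],[[0,0,0.001],[0,0,0]],[[0,0,0.0015],[0,0,0]],[[0,0,0.002],[0,0,0]],[[0,0,0.002],[0,0,0]]]'

```text
time: 9.58
ee_pos: [0.5791, -0.2345, 0.1042]
tool_rot: [0.73, -3.056, 0.0]
wrist_force: [-0.7, -0.6, -0.7]
grip_width: 0.458
gripper_force: 40.7
```

Emit:
arm_command --commands '[[[0,0,0.0005],[0,0,0]],[[0,0,0.001],[0,0,0]],[[0,0,0.0015],[0,0,0]],[[0,0,0.0015],[0,0,0]]]'

```text
time: 9.92
ee_pos: [0.5793, -0.2345, 0.1034]
tool_rot: [-0.73, 3.055, -0.001]
wrist_force: [-1.5, 0.4, 3.1]
grip_width: 0.459
gripper_force: 41.1
```

Emit:
arm_command --commands '[[[0,0,0.0005],[0,0,0]],[[0,0,0.001],[0,0,0]],[[0,0,0.001],[0,0,0]]]'

```text
time: 10.17
ee_pos: [0.5794, -0.2345, 0.1034]
tool_rot: [-0.73, 3.054, -0.001]
wrist_force: [-3.4, 1.7, 9.1]
grip_width: 0.455
gripper_force: 41.8
```

```bash
python3 - <<'E'
from h import *
a=optics.grab_frame("scene");b=optics.grab_frame("wrist")
c=cv2.resize(a[60:300,60:300],(480,480),interpolation=cv2.INTER_CUBIC)
w=cv2.resize(b,(320,240));m=np.zeros((480,800,3),np.uint8);m[:,:480]=c;m[:240,480:]=w
cv2.imwrite("pics/s3.png",m[:,:,::-1])
E
```

```text
(no output)
```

View pics/s3.png

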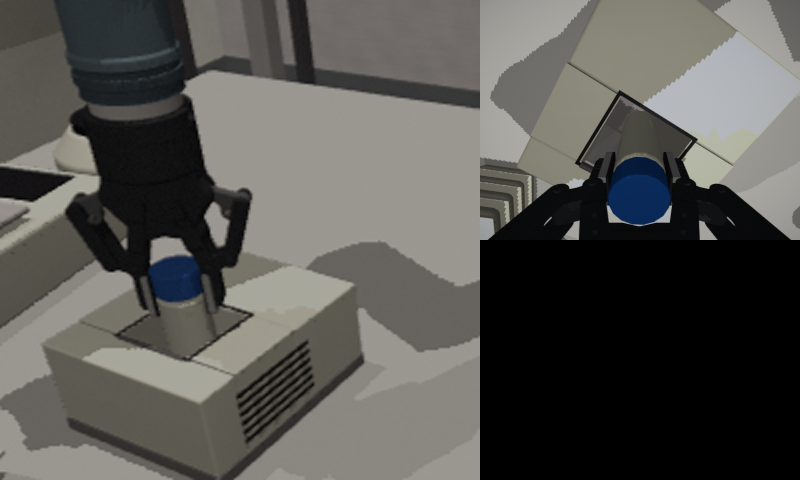

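The bottle is seated: the cap is low over the mouth at crop (175,280), the flap is open, and floor contact reads 9 N at the predicted height. I'll ease the preload, release and retreat.

Emit:
arm_command --commands '[[[0,0,-0.0005],[0,0,0]],[[0,0,-0.001],[0,0,0]],[[0,0,-0.001],[0,0,0]]]' --newtons 20

```text
time: 10.52
ee_pos: [0.5793, -0.2345, 0.1034]
tool_rot: [-0.73, 3.055, -0.001]
wrist_force: [-1.6, 2.4, 5.4]
grip_width: 0.456
gripper_force: 41.2
```

Emit:
arm_command --commands '[[[0,0,0],[0,0,0]],[[0,0,0],[0,0,0]],[[0,0,0],[0,0,0]],[[0,0,0],[0,0,0]],[[0,0,0],[0,0,0]],[[0,0,0],[0,0,0]],[[0,0,0],[0,0,0]],[[0,0,0],[0,0,0]],[[0,0,0],[0,0,0]],[[0,0,0],[0,0,0]]]' --grip 1

```text
time: 11.35
ee_pos: [0.5791, -0.2345, 0.1028]
tool_rot: [-0.73, 3.056, -0.0]
wrist_force: [0.5, -0.0, -0.4]
grip_width: 1.0
gripper_force: 0.0
```

Emit:
arm_command --commands '[[[0,0,-0.005],[0,0,0]],[[0,0,-0.015],[0,0,0]],[[0,0,-0.03],[0,0,0]],[[0,0,-0.045],[0,0,0]],[[0,0,-0.06],[0,0,0]],[[0,0,-0.08],[0,0,0]],[[0,0,-0.1],[0,0,0]],[[0,0,-0.115],[0,0,0]],[[0,0,-0.12],[0,0,0]],[[0,0,-0.12],[0,0,0]]]'

```text
time: 12.18
ee_pos: [0.5803, -0.2351, 0.2254]
tool_rot: [-0.729, 3.052, -0.005]
wrist_force: [0.4, -0.5, 0.1]
grip_width: 1.003
gripper_force: 0.0
```

```bash
python3 - <<'E'
from h import *
a=optics.grab_frame("scene");b=optics.grab_frame("wrist")
c=cv2.resize(a[60:300,60:300],(480,480),interpolation=cv2.INTER_CUBIC)
w=cv2.resize(b,(320,240));m=np.zeros((480,800,3),np.uint8);m[:,:480]=c;m[:240,480:]=w
cv2.imwrite("pics/s4.png",m[:,:,::-1])
for z in(.148,):
  p=proj("scene",[.579,-.2345,z]);print(p,(p-60)*2,proj("wrist",[.579,-.2345,z])/2+[480,0])
E
```

```text
[147.19526299 191.54494401] [174.39052598 263.08988802] [639.24660013 128.91850242]
```

View pics/s4.png

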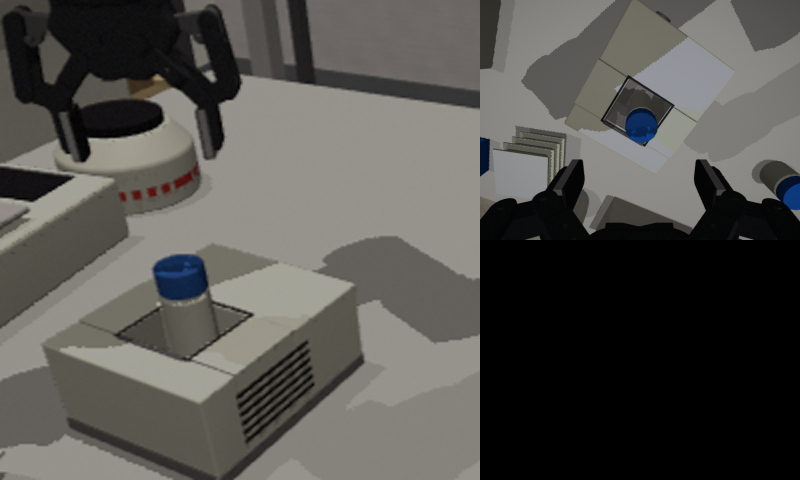

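The bottle is home. The cap top is at crop (180,263), 58 mm above the chiller as expected. It is about 6 mm towards the front, where the flap leans it, and upright. The gripper is clear, so I'll settle briefly and hand in.

Emit:
arm_command --commands '[[[0,0,0],[0,0,0]],[[0,0,0],[0,0,0]],[[0,0,0],[0,0,0]],[[0,0,0],[0,0,0]]]'

```text
time: 12.62
ee_pos: [0.5787, -0.2343, 0.222]
tool_rot: [0.729, -3.055, -0.001]
wrist_force: [-0.8, -0.3, 0.0]
grip_width: 1.0
gripper_force: 0.0
```

```bash
python3 -c "
from bench import hand_in
print(hand_in())"
```

```text
the job is handed in; nothing more can be done
None
```

I handed the job in at about 12.6 s: the tall blue-capped bottle stands home on the well floor with the flap held open against it and the gripper clear, though `hand_in()` returned no verdict.

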